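# Check-weigh the parcel on the letter balance

### The arm

A 7-joint arm with a two-finger parallel gripper is mounted at the origin on the work surface. World frame = base frame: x ahead of the robot, y to its left, z up, the work surface at z = 0. Lengths are in m, angles in rad, forces in N, time in s.
With the tool pointing down it reaches from about 0.35 to 0.9 m from the base axis. Payload 8.1 kg.
Tool frame: the origin (TCP) lies midway between the tips of the shut fingers; the grasp point (between the pads) lies behind it (tcp_to_grasp is the z of the grasp point in the tool frame, in m); z points along the fingers, y is the line along which they close (so a half turn about z gives the same grasp; the last joint's range is limited). The gripper opens to 85 mm and grips with 20 to 120 N. Pads are 22 mm wide; open, the fingers measure 114 mm over their backs; the gripper's body (76 mm by 85 mm) begins 54 mm behind the grasp point. The pads swing forward as they close: fully open they stand 13 mm farther back than shut.
Start: joints at [-0.103, 0.434, 0.025, 1.573, -0.012, 1.134, -0.075], TCP at [0.625, -0, 0.231] pointing down, gripper open.
Joint ranges: [-2.62, 2.62], [-0.44, 2.09], [-1.27, 1.32], [0.08, 2.57], [-1.32, 4.46], [0.12, 2], [-2.74, 2.74]. Speed limits (rad/s): [2.22, 2.22, 3.01, 3.01, 3.14, 3.14, 3.14].

### API

Orientations are given as a unit quaternion [w, x, y, z].
In Python, from rig import get_obs, read_camera, hand_in, tcp_to_grasp gives the robot as it stands.
- The arm moves only by the tool play_rows, never from a script. Its argument "increments" is a list of rows, each a list of 3 entries, a list of its own where there are three numbers: the turn, a rotation vector about the tool's x, y, z in degrees, then the shift along the tool's x, y, z in mm, then the opening, from 0 (shut) to 1 (fully open). A call has exactly 10 rows; each row shifts and turns the commanded pose from where the row before left it, along the tool's axes as they then stand; what a row does not reach is not made up. A row lasts 1/8 s, in which the tool goes at most 62.5 mm and 10.7 degrees, less where a joint would pass 70% of its speed; a pose out of reach is approached as far as the arm can. A call is refused whole if a number of a shift passes 62.5 or a number of a turn 10.7, either way. A call with a gripper value outside its range is refused whole. The fingers move at their own pace and stop on an object; "squeeze" is the grip in N (left out, the last holds). Time passes only in rows, so rows that do not move let the fingers close, or fill a call up. It gives the time, the measured TCP pose, the force, the opening and the grip force at its end, in the units of the state.
- get_obs(): the state, without advancing time (a new reading comes with each control period).
- read_camera(name): name is "scene" or "side" or "wrist"; returns a dict with "frame" (420x560x3 uint8, red, green, blue), "fx", "fy", "cx", "cy" (pixels), "D" ([k1, k2, p1, p2, k3] as OpenCV has them; the pictures are not rectified), "position" and "attitude" of the camera in the world. Camera axes: x right, y up, looking along -z (the intrinsics and any distortion apply to the point x, -y, -z); pixel columns grow to the right and rows downward; lengths in m; the calibration is good to about 2 mm. A picture is of the moment at which its call begins. There is no depth.
- hand_in(): hands the job in; it is judged then, once.
The state is a dict: "clock": time; "q": joint angles; "qd": joint speeds; "tau": joint torques, N m; "tool_pos": TCP position; "tool_rot": TCP orientation; "force": force on the tool from outside, world axes, zero at the start; "moment": the same for the moment, N m; "grip_width": opening from 0.0 (shut) to 1.0 (fully open); "grasp_force": force on a finger pad.
Only numpy, scipy, OpenCV 4.12 (cv2) and the standard library are available. Lean on these libraries where they do the work, as an engineer would, in place of code of your own. Each camera call takes 0.05 s, during which the arm holds its last target. There are 200 camera calls.

### The job

Check the weight of the parcel on the letter balance before it goes to the post: gently stand two of the three aluminium weights, knob up, on the empty pan, so that the beam comes to rest level. Leave the parcel on its pan, the third weight standing on the table, and everything else where it is.

Things in the scene. Friction and masses are not known exactly. Their poses are not given: they have to be found in the camera images.
- beam (a joint): tilt of the balance's beam in rad: 0 = level, positive = the goods (parcel) side is down; stops at +0.10 and -0.10. Starts at +0.10. It reads about 0.16 rad per 100 g of imbalance, so it lies on a stop for anything over about 65 g; oil-damped, settles within about 1.5 s of the last change. A thin upright pointer in the middle of the beam stands over the centre mark of a white index plate when level
- balance: letter balance of the parallel-beam kind, fixed to the table: grey base 110 x 300 mm, 20 mm high, a central pillar with the index plate up to 158 mm high, a steel beam lengthwise, and over each end a flat round steel pan. Origin: centre of the base's underside; y along the beam towards the goods pan, x across it, z up. Pan centres at y = +130 mm (goods) and -130 mm (weights)
- weight_pan: the empty pan: flat rimless steel disc 150 mm across, 4 mm thick, at the balance's -y end. It only moves straight up and down and stays horizontal, wherever the load lies on it. Origin: centre of its top face, which is 118 mm above the table when level, 131 mm at the start, 105 mm at the lowest; axes as the balance's. It rises and sinks 13 mm per 0.10 rad of beam
- goods_pan: the other pan, just like it, at the balance's +y end, with the parcel on it. Origin: centre of its top face
- weight_large: the largest of three turned plain aluminium balance weights, exactly 500 g: upright cylinder 58 mm across and 63 mm high, on it a neck 18 mm across, 7 mm high, and a cylindrical knob 28 mm across, 22 mm high; 92 mm tall in all. Stands on the table, knob up. Origin: centre of its underside; z up through the knob
- weight_medium: the middle one of three turned plain aluminium balance weights, exactly 200 g: upright cylinder 44 mm across and 42 mm high, on it a neck 16 mm across, 7 mm high, and a cylindrical knob 24 mm across, 20 mm high; 69 mm tall in all. Stands on the table, knob up. Origin: centre of its underside; z up through the knob
- weight_small: the smallest of three turned plain aluminium balance weights, exactly 100 g: upright cylinder 34 mm across and 33 mm high, on it a neck 14 mm across, 7 mm high, and a cylindrical knob 20 mm across, 20 mm high; 60 mm tall in all. Stands on the table, knob up. Origin: centre of its underside; z up through the knob
- parcel_flat: taped brown cardboard parcel, flat, 140 x 100 mm and 40 mm high, packed to weigh about 300 g (within 2 %). One of the three parcels (which one varies) stands on the goods pan, the other two on top of the cubby. Origin: centre of its underside, z up
- parcel_cube: taped brown cardboard parcel, nearly a cube, 100 x 90 mm and 80 mm high, packed to weigh about 600 g (within 2 %). One of the three parcels (which one varies) stands on the goods pan, the other two on top of the cubby. Origin: centre of its underside, z up
- parcel_long: taped brown cardboard parcel, long and narrow, 150 x 65 mm and 60 mm high, packed to weigh about 700 g (within 2 %). One of the three parcels (which one varies) stands on the goods pan, the other two on top of the cubby. Origin: centre of its underside, z up
- parallel_rule: grey aluminium parallel rule, 300 x 58 mm, 17 mm high, lying between the weights and the balance; origin: centre of its underside, x along it. Leave alone
- bearing_compass: white plastic hand-bearing compass, round bowl 84 mm across and 48 mm high with a 105 mm handle towards its -x, lying in front of the balance; origin: under the bowl's centre. Leave alone
- dividers: stainless steel dividers, 165 mm long, 14 mm high, lying near the weights; origin: under the hinge, legs towards -x. Leave alone
- pencil_cup: clear acrylic cup 72 mm across and 100 mm high, with pencils up to 185 mm high, behind the balance; origin: centre of its underside. Leave alone
- mug: white mug 82 mm across, 92 mm high, behind the balance; origin: centre of its underside. Leave alone
- cubby: low oak cubby 190 x 290 mm, 105 mm high, at the right-hand side of the table, fixed, its open front (its -x) facing the weights and its small spring door hanging open; two parcels stand on it. Origin: centre of its underside
There are look-alikes about, which are no part of the job. Leave any purple look-alike of the parcel_long alone. Leave any turquoise look-alike of the weight_medium alone.

How it is judged:
By the outcome, as a careful person would: the job done as asked, in the order asked, and still so for the second after the job is handed in, with the robot touching nothing.
It also fails if it takes over 58 s, if anything falls off the work surface, if the arm or the gripper's body presses on something with over 40 N, if the wrist force passes 120 N, or if a joint passes its speed limit or range.

## Working session

There is one attempt and no reset: what is moved stays moved. The work goes in short steps, Python scripts to look and compute and a tool call to move; the robot and the scene stay as the last step left them, time stands still between calls to the robot, and variables do not carry over. Pictures are saved under pics/ and viewed, at most 10 in all, crops included, and the job is handed in when it is done.

Besides the shell and the picture viewer there is one more tool, called as name(argument=value, ...), one argument or row to a line, values as JSON. play_rows: Moves the arm, as the interface text tells. Its arguments: {"type":"object","properties":{"increments":{"type":"array","items":{"type":"array"}},"squeeze":{"type":"number"}},"required":["increments"]}

```bash
mkdir -p pics; cat > h.py <<'E'
import numpy as np,cv2
from rig import *
from scipy.spatial.transform import Rotation as R
def snap(n,f):
    c=read_camera(n); cv2.imwrite('pics/'+f,c['frame'][:,:,::-1]); return c
def cal(c):
    K=np.array([[c['fx'],0,c['cx']],[0,c['fy'],c['cy']],[0,0,1]]);a=np.array(c['attitude'],float)
    M=a if a.shape==(3,3) else R.from_quat(a[[1,2,3,0]]).as_matrix()
    return K,np.array(c['D'],float),M,np.array(c['position'])
def px2w(c,uv,z):
    K,D,M,p=cal(c)
    n=cv2.undistortPoints(np.array(uv,float).reshape(-1,1,2),K,D)[:,0]
    d=np.c_[n[:,0],-n[:,1],-np.ones(len(n))]@M.T
    z=np.broadcast_to(z,len(n))
    return p+d*((z-p[2])/d[:,2])[:,None]
def w2px(c,P):
    K,D,M,p=cal(c); q=(np.atleast_2d(P)-p)@M; q=q*[1,-1,-1]
    return cv2.projectPoints(q.reshape(-1,1,3),np.zeros(3),np.zeros(3),K,D)[0][:,0]
E
python3 - <<'E'
from h import *
import pickle
o=get_obs();print(o,tcp_to_grasp)
cs={n:snap(n,n+'0.png') for n in('scene','side')}
pickle.dump(cs,open('c0.pkl','wb'))
for n in cs: print(n,cs[n]['position'],cs[n]['attitude'],cs[n]['fx'],cs[n]['D'])
E
```

```text
{'clock': 0.0, 'q': array([-0.10261937,  0.43524   ,  0.02499307,  1.57412221, -0.01162564,
        1.13396689, -0.07508054]), 'qd': array([-0.00029221, -0.0007466 , -0.00039177,  0.00055998, -0.00047648,
        0.00175007, -0.00119667]), 'tau': array([ 8.97134169e-05, -6.70461059e+01,  1.02531374e+00, -3.16203833e+01,
        1.55155628e-02,  1.25530543e-02, -1.11555586e-06]), 'tool_pos': array([ 6.24491366e-01, -4.83676703e-05,  2.30505895e-01]), 'tool_rot': array([-5.14652743e-04,  7.07127886e-01,  7.07085229e-01, -6.06620416e-04]), 'force': array([-6.89173277e-04, -1.09498387e+00, -2.63642287e-01]), 'moment': array([-0.0254504 ,  0.05002375,  0.0129398 ]), 'grasp_force': 0.0, 'grip_width': 0.9987938569531117} -0.0187
scene [ 1.23274128 -0.56317708  0.84938151] [0.79285669 0.37111548 0.19625326 0.44174226] 443.636058126152 [-0.05381527  0.          0.          0.          0.        ]
side [-0.04471808 -0.93296513  0.72000471] [ 0.84268573  0.46205641 -0.12418355 -0.24690701] 428.658552243049 [-0.12709022  0.          0.          0.          0.        ]
```

View pics/scene0.png

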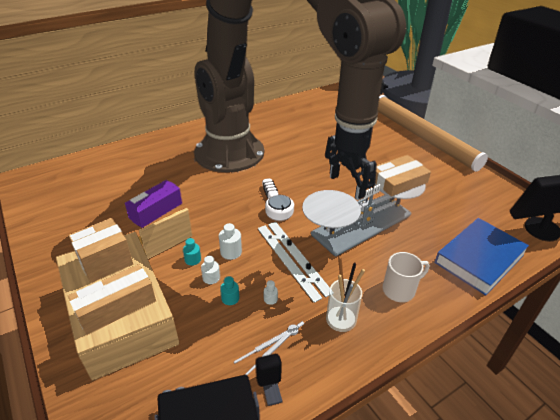

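View pics/side0.png

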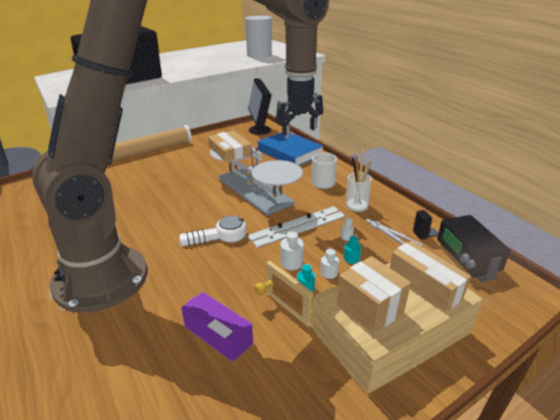

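The scene view shows the silver weights: large at about (230,240), medium (210,270) and small (271,292). The turquoise decoys are at (191,252) and (230,290). The empty pan is at (332,208), and the parcel is at (400,180), partly behind the gripper. The side view agrees. Next I'll enlarge these areas.

```bash
python3 - <<'E'
from h import *
a=cv2.imread('pics/scene0.png');b=cv2.imread('pics/side0.png')
f=lambda i,x,y,w,h,s:cv2.resize(i[y:y+h,x:x+w],None,fx=s,fy=s,interpolation=cv2.INTER_CUBIC)
T=np.vstack([np.hstack([f(a,170,220,133,100,3),f(a,300,140,133,100,3)]),np.hstack([f(b,200,120,133,100,3),f(b,265,200,133,100,3)])])
cv2.imwrite('pics/crop1.png',T);print(T.shape)
E
```

```text
(600, 798, 3)
```

View pics/crop1.png

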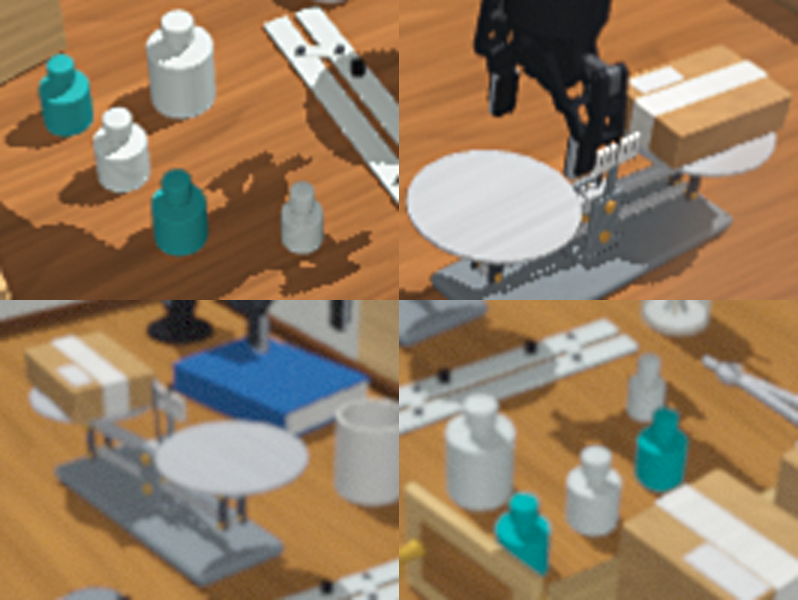

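```bash
python3 - <<'E'
from h import *
import pickle
c=pickle.load(open('c0.pkl','rb'))
np.set_printoptions(precision=4,suppress=True)
z=[.092,.069,.060,.069,.069,.131]
s=px2w(c['scene'],[(229.3,226.3),(209.3,259),(270.7,282.7),(190.3,241),(229,280),(331.7,208)],z)
d=px2w(c['side'],[(292.3,235),(331,251.7),(348.7,220.3),(307,266.7),(353.7,237.7),(277.3,172)],z)
print(np.c_[s,d])
S=lambda x,y:(300+(x-399)/3,140+y/3)
for h in(.04,.06,.08):
  P=px2w(c['scene'],[S(728,48),S(789,92),S(683,135)],.105+h)
  print(h,np.linalg.norm(np.diff(P,axis=0),axis=1),P[:,:2].ravel(), w2px(c['scene'],P[1:]-[0,0,h])-[300,140])
# balance axis via goods pan occluded
E
```

```text
[[ 0.4487 -0.2189  0.092   0.4449 -0.2285  0.092 ]
 [ 0.5067 -0.3043  0.069   0.5023 -0.3115  0.069 ]
 [ 0.6423 -0.2115  0.06    0.6365 -0.2221  0.06  ]
 [ 0.424  -0.3187  0.069   0.4208 -0.3244  0.069 ]
 [ 0.5918 -0.2939  0.069   0.5862 -0.2989  0.069 ]
 [ 0.5614  0.0193  0.131   0.5548  0.01    0.131 ]]
0.04 [0.0858 0.1353] [0.499  0.3534 0.5847 0.3489 0.5838 0.2136] [[126.8681  42.1027]
 [ 92.1001  56.6963]]
0.06 [0.0834 0.1315] [0.5199 0.3273 0.6031 0.323  0.6022 0.1915] [[125.2118  48.1346]
 [ 90.7455  62.8544]]
0.08 [0.0809 0.1276] [0.5407 0.3013 0.6215 0.2971 0.6207 0.1695] [[123.4909  54.3909]
 [ 89.3398  69.2333]]
```

The parcel's top measures about 0.135 m long with about 40 mm edges, so it's the flat 300 g parcel and I need medium + small. Next I move above the medium weight.

play_rows(
  increments=[
    [[0, 0, 0], [-30, -12, 3], 0.6],
    [[0, 0, 0], [-38, -15, 4], 0.6],
    [[0, 0, 0], [-40, -16, 4], 0.6],
    [[0, 0, 0], [-40, -16, 4], 0.6],
    [[0, 0, 0], [-40, -16, 4], 0.6],
    [[0, 0, 0], [-40, -16, 4], 0.6],
    [[0, 0, 0], [-40, -15, 4], 0.6],
    [[0, 0, 0], [-40, -14, 3], 0.6],
    [[0, 0, 0], [0, 0, 0], 0.6],
    [[0, 0, 0], [0, 0, 0], 0.6],
  ],
  squeeze=25,
)

```text
clock: 1.35
tool_pos: [0.5051, -0.3073, 0.201]
tool_rot: [-0.0, 0.707, 0.707, 0.0]
force: [0.5, 0.7, 0.3]
grip_width: 0.603
grasp_force: 0.0
```

```bash
python3 - <<'E'
from h import *
import pickle
cs={n:snap(n,n+'1.png') for n in('wrist','scene','side')}
pickle.dump(cs,open('c1.pkl','wb'))
c=cs['wrist'];print(c['position'],get_obs()['tool_pos'])
T=w2px(c,[[.5045,-.308,.069],[.639,-.217,.06],[.447,-.224,.092],[.558,.0146,.131]]);print(T)
E
```

```text
[ 0.50409319 -0.24117433  0.3438938 ] [ 0.50568182 -0.30653129  0.20124845]
[[ 278.08396859  202.11831874]
 [ 430.42908226   99.71662114]
 [ 203.9763134   103.89923608]
 [ 355.92715662 -229.98366383]]
```

View pics/wrist1.png

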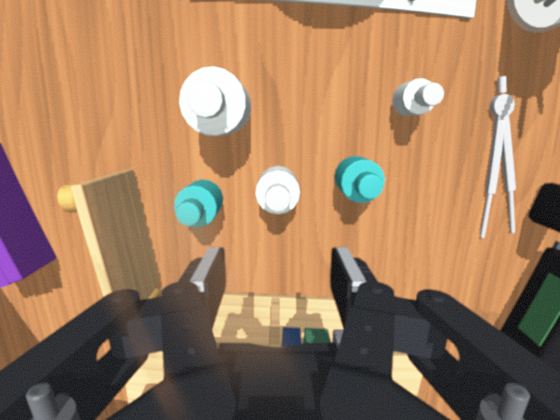

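Wrist view: the medium knob top is at (277,199), the small at (434,93) and the large at (208,99). The cubby edge is near row 295.

```bash
python3 - <<'E'
from h import *
import pickle
c=pickle.load(open('c1.pkl','rb'))['wrist']
np.set_printoptions(precision=4,suppress=True)
print(px2w(c,[(277,199),(434,93),(208,99),(371,186),(188,212),(280,295),(280,295)],[.069,.06,.092,.069,.069,.105,0.0]))
E
```

```text
[[ 0.5035 -0.3051  0.069 ]
 [ 0.6417 -0.2112  0.06  ]
 [ 0.4503 -0.2204  0.092 ]
 [ 0.5881 -0.293   0.069 ]
 [ 0.4217 -0.3173  0.069 ]
 [ 0.5061 -0.3814  0.105 ]
 [ 0.507  -0.443   0.    ]]
```

play_rows(
  increments=[
    [[0, 0, 0], [1, -2, 20], 0.6],
    [[0, 0, 0], [0, 0, 30], 0.6],
    [[0, 0, 0], [0, 0, 30], 0.6],
    [[0, 0, 0], [0, 0, 30], 0.6],
    [[0, 0, 0], [0, 0, 25], 0.6],
    [[0, 0, 0], [0, 0, 12], 0.6],
    [[0, 0, 0], [0, 0, 6], 0.6],
    [[0, 0, 0], [0, 0, 0], 0.6],
    [[0, 0, 0], [0, 0, 0], 0.4],
    [[0, 0, 0], [0, 0, 0], 0.2],
  ],
  squeeze=25,
)

```text
clock: 2.75
tool_pos: [0.5038, -0.3073, 0.0492]
tool_rot: [0.001, 0.707, 0.707, 0.0]
force: [0.8, -0.1, 2.4]
grip_width: 0.27
grasp_force: 24.4
```

play_rows(
  increments=[
    [[0, 0, 0], [0, 0, 0], 0.1],
    [[0, 0, 0], [0, 0, 0], 0.1],
    [[0, 0, 0], [0, 0, 0], 0.1],
    [[0, 0, 0], [0, 0, 0], 0.1],
    [[0, 0, 0], [0, 0, -5], 0.1],
    [[0, 0, 0], [0, 0, -15], 0.1],
    [[0, 0, 0], [0, 0, -30], 0.1],
    [[0, 0, 0], [0, 0, -40], 0.1],
    [[0, 0, 0], [0, 0, -40], 0.1],
    [[0, 0, 0], [0, 0, -20], 0.1],
  ],
)

```text
clock: 4.0
tool_pos: [0.5035, -0.3075, 0.2016]
tool_rot: [0.002, 0.707, 0.707, 0.0]
force: [-0.1, -0.2, -2.4]
grip_width: 0.262
grasp_force: 24.8
```

play_rows(
  increments=[
    [[0, 0, 0], [15, 2, -15], 0.1],
    [[0, 0, 0], [30, 5, -15], 0.1],
    [[0, 0, 0], [45, 7, -12], 0.1],
    [[0, 0, 0], [52, 9, -10], 0.1],
    [[0, 0, 0], [52, 9, 0], 0.1],
    [[0, 0, 0], [52, 9, 0], 0.1],
    [[0, 0, 0], [45, 7, 0], 0.1],
    [[0, 0, 0], [35, 5, 0], 0.1],
    [[0, 0, 0], [18, 3, 0], 0.1],
    [[0, 0, 0], [6, 0, 0], 0.1],
  ],
)

```text
clock: 5.25
tool_pos: [0.5586, 0.0439, 0.2501]
tool_rot: [-0.0, 0.707, 0.708, -0.0]
force: [0.3, -0.1, -1.3]
grip_width: 0.265
grasp_force: 24.8
```

```bash
python3 - <<'E'
from h import *
import pickle
c=snap('wrist','wrist2.png');pickle.dump(c,open('c2.pkl','wb'))
print(get_obs()['tool_pos'],get_obs()['clock'])
t=np.linspace(0,6.283,9)[:-1]
print(w2px(c,np.c_[.560+.075*np.cos(t),.018+.075*np.sin(t),t*0+.131]).round())
E
```

```text
[0.55863419 0.04358254 0.25016582] 5.3
[[364. 233.]
 [343. 174.]
 [281. 147.]
 [218. 174.]
 [196. 233.]
 [223. 286.]
 [280. 307.]
 [337. 286.]]
```

View pics/wrist2.png

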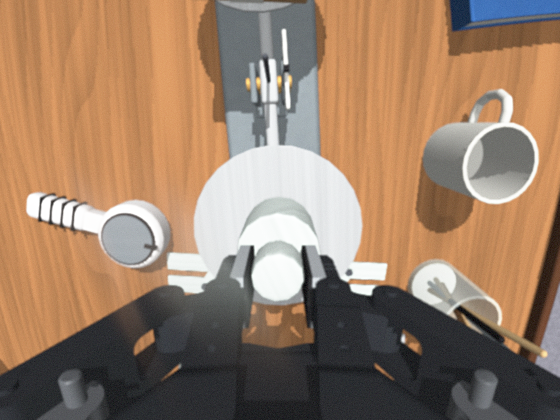

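The pan edge is at rows 147+ and columns 194 to 361, so its centre is about (0.558, 0.018), which agrees with the estimate. The weight hangs upright. I lower it now.

play_rows(
  increments=[
    [[0, 0, 0], [0, 0, 12], 0.1],
    [[0, 0, 0], [0, 0, 18], 0.1],
    [[0, 0, 0], [0, 0, 15], 0.1],
    [[0, 0, 0], [0, 0, 10], 0.1],
    [[0, 0, 0], [0, 0, 6], 0.1],
    [[0, 0, 0], [0, 0, 4], 0.1],
    [[0, 0, 0], [0, 0, 2], 0.1],
    [[0, 0, 0], [0, 0, 1], 0.1],
    [[0, 0, 0], [0, 0, 1], 0.1],
    [[0, 0, 0], [0, 0, 0], 0.1],
  ],
)

```text
clock: 6.55
tool_pos: [0.5591, 0.043, 0.1814]
tool_rot: [0.0, 0.707, 0.707, 0.0]
force: [-0.2, 1.1, -1.8]
grip_width: 0.271
grasp_force: 24.8
```

play_rows(
  increments=[
    [[0, 0, 0], [0, 0, 0.5], 0.1],
    [[0, 0, 0], [0, 0, 0.5], 0.1],
    [[0, 0, 0], [0, 0, 0], 0.1],
    [[0, 0, 0], [0, 0, 0], 0.1],
    [[0, 0, 0], [0, 0, 0], 0.1],
    [[0, 0, 0], [0, 0, 0], 0.1],
    [[0, 0, 0], [0, 0, 0], 0.1],
    [[0, 0, 0], [0, 0, 0], 0.1],
    [[0, 0, 0], [0, 0, 0], 0.1],
    [[0, 0, 0], [0, 0, 0], 0.1],
  ],
)

```text
clock: 7.8
tool_pos: [0.559, 0.043, 0.1803]
tool_rot: [0.0, 0.707, 0.707, -0.0]
force: [-0.0, -0.4, -2.2]
grip_width: 0.265
grasp_force: 24.8
```

play_rows(
  increments=[
    [[0, 0, 0], [0, 0, 0.5], 0.1],
    [[0, 0, 0], [0, 0, 0.5], 0.1],
    [[0, 0, 0], [0, 0, 0.5], 0.1],
    [[0, 0, 0], [0, 0, 0.5], 0.1],
    [[0, 0, 0], [0, 0, 0], 0.1],
    [[0, 0, 0], [0, 0, 0], 0.1],
    [[0, 0, 0], [0, 0, 0], 0.1],
    [[0, 0, 0], [0, 0, 0], 0.1],
    [[0, 0, 0], [0, 0, 0], 0.1],
    [[0, 0, 0], [0, 0, 0], 0.1],
  ],
)

```text
clock: 9.05
tool_pos: [0.5591, 0.043, 0.1783]
tool_rot: [0.0, 0.707, 0.707, 0.0]
force: [-0.7, -0.9, 0.5]
grip_width: 0.264
grasp_force: 24.9
```

Contact: the force rose from -2.2 to +0.5 N. Releasing.

play_rows(
  increments=[
    [[0, 0, 0], [0, 0, 0], 0.3],
    [[0, 0, 0], [0, 0, 0], 0.35],
    [[0, 0, 0], [0, 0, 0], 0.45],
    [[0, 0, 0], [0, 0, 0], 0.55],
    [[0, 0, 0], [0, 0, 0], 0.6],
    [[0, 0, 0], [0, 0, -5], 0.6],
    [[0, 0, 0], [0, 0, -15], 0.6],
    [[0, 0, 0], [0, 0, -25], 0.6],
    [[0, 0, 0], [0, 0, -25], 0.6],
    [[0, 0, 0], [-5, 0, -15], 0.6],
  ],
)

```text
clock: 10.3
tool_pos: [0.5596, 0.0383, 0.2656]
tool_rot: [0.001, 0.707, 0.707, 0.001]
force: [0.2, 0.0, 0.1]
grip_width: 0.597
grasp_force: 0.0
```

play_rows(
  increments=[
    [[0, 0, 0], [-15, 5, 0], 0.6],
    [[0, 0, 0], [-32, 10, 0], 0.6],
    [[0, 0, 0], [-40, 13, 0], 0.6],
    [[0, 0, 0], [-40, 13, 0], 0.6],
    [[0, 0, 0], [-40, 13, 5], 0.6],
    [[0, 0, 0], [-35, 13, 20], 0.6],
    [[0, 0, 0], [-25, 10, 20], 0.6],
    [[0, 0, 0], [-15, 4, 15], 0.6],
    [[0, 0, 0], [-5, 1, 0], 0.6],
    [[0, 0, 0], [0, 0, 0], 0.6],
  ],
)

```text
clock: 11.55
tool_pos: [0.6411, -0.2087, 0.2038]
tool_rot: [0.0, 0.707, 0.707, 0.0]
force: [-0.6, -0.3, 0.1]
grip_width: 0.601
grasp_force: 0.0
```

```bash
python3 - <<'E'
from h import *
import pickle
c=snap('wrist','wrist3.png');pickle.dump(c,open('c3.pkl','wb'))
s=snap('scene','scene3.png')
print(get_obs()['tool_pos'],w2px(c,[[.6417,-.2112,.06]]))
a=cv2.imread('pics/wrist3.png')[:300,:420];b=cv2.imread('pics/scene3.png')[140:280,280:460]
b=cv2.resize(b,None,fx=300/140,fy=300/140)
cv2.imwrite('pics/m3.png',np.hstack([a,b])[:,:800])
E
```

```text
[ 0.64146164 -0.20784582  0.20434724] [[279.14627969 200.9670501 ]]
```

View pics/m3.png

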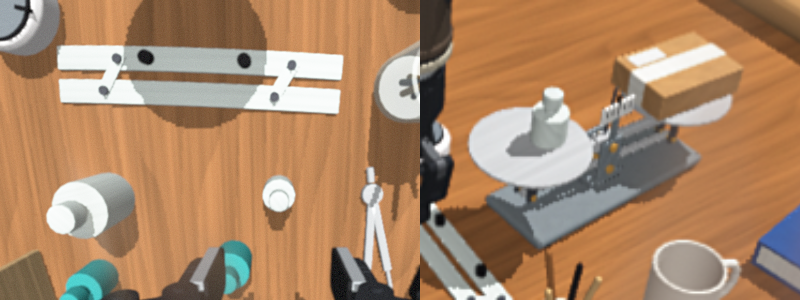

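The medium weight stands on the pan. The small knob is at (278,199), as predicted, and the dividers are clear.

play_rows(
  increments=[
    [[0, 0, 0], [-2, 0, 22], 0.55],
    [[0, 0, 0], [0, 0, 34], 0.5],
    [[0, 0, 0], [0, 0, 34], 0.5],
    [[0, 0, 0], [0, 0, 32], 0.5],
    [[0, 0, 0], [0, 0, 25], 0.5],
    [[0, 0, 0], [0, 0, 12], 0.5],
    [[0, 0, 0], [0, 0, 5], 0.5],
    [[0, 0, 0], [0, 0, 0], 0.5],
    [[0, 0, 0], [0, 0, 0], 0.3],
    [[0, 0, 0], [0, 0, 0], 0.15],
  ],
)

```text
clock: 12.9
tool_pos: [0.6418, -0.2113, 0.0404]
tool_rot: [0.001, 0.707, 0.707, 0.0]
force: [0.1, 0.9, 3.6]
grip_width: 0.218
grasp_force: 24.4
```

play_rows(
  increments=[
    [[0, 0, 0], [0, 0, 0], 0.05],
    [[0, 0, 0], [0, 0, 0], 0.05],
    [[0, 0, 0], [0, 0, 0], 0.05],
    [[0, 0, 0], [0, 0, 0], 0.05],
    [[0, 0, 0], [0, 0, -5], 0.05],
    [[0, 0, 0], [0, 0, -20], 0.05],
    [[0, 0, 0], [0, 0, -45], 0.05],
    [[0, 0, 0], [0, 0, -50], 0.05],
    [[0, 0, 0], [0, 0, -50], 0.05],
    [[0, 0, 0], [0, 0, -40], 0.05],
  ],
)

```text
clock: 14.15
tool_pos: [0.6411, -0.2112, 0.2531]
tool_rot: [0.001, 0.707, 0.707, 0.001]
force: [1.0, 0.7, -1.4]
grip_width: 0.216
grasp_force: 24.6
```

play_rows(
  increments=[
    [[0, 0, 0], [8, -3, 0], 0.05],
    [[0, 0, 0], [18, -8, 0], 0.05],
    [[0, 0, 0], [28, -12, 0], 0.05],
    [[0, 0, 0], [35, -15, 0], 0.05],
    [[0, 0, 0], [38, -15, 0], 0.05],
    [[0, 0, 0], [34, -14, 0], 0.05],
    [[0, 0, 0], [22, -9, 10], 0.05],
    [[0, 0, 0], [12, -5, 15], 0.05],
    [[0, 0, 0], [4, -2, 15], 0.05],
    [[0, 0, 0], [0, 0, 10], 0.05],
  ],
)

```text
clock: 15.4
tool_pos: [0.5569, -0.0117, 0.1978]
tool_rot: [-0.001, 0.707, 0.707, -0.001]
force: [0.3, 0.3, -1.3]
grip_width: 0.222
grasp_force: 24.6
```

play_rows(
  increments=[
    [[0, 0, 0], [0, 0, 10], 0.05],
    [[0, 0, 0], [0, 0, 8], 0.05],
    [[0, 0, 0], [0, 0, 4], 0.05],
    [[0, 0, 0], [0, 0, 2], 0.05],
    [[0, 0, 0], [0, 0, 0], 0.05],
    [[0, 0, 0], [0, 0, 0], 0.05],
    [[0, 0, 0], [0, 0, 0], 0.05],
    [[0, 0, 0], [0, 0, 0], 0.05],
    [[0, 0, 0], [0, 0, 0], 0.05],
    [[0, 0, 0], [0, 0, 0], 0.05],
  ],
)

```text
clock: 16.65
tool_pos: [0.558, -0.012, 0.1753]
tool_rot: [0.0, 0.707, 0.707, 0.0]
force: [-0.4, 0.6, -1.4]
grip_width: 0.216
grasp_force: 24.6
```

play_rows(
  increments=[
    [[0, 0, 0], [0, 0, 1], 0.05],
    [[0, 0, 0], [0, 0, 1], 0.05],
    [[0, 0, 0], [0, 0, 1], 0.05],
    [[0, 0, 0], [0, 0, 0.5], 0.05],
    [[0, 0, 0], [0, 0, 0.5], 0.05],
    [[0, 0, 0], [0, 0, 0.5], 0.05],
    [[0, 0, 0], [0, 0, 0.5], 0.05],
    [[0, 0, 0], [0, 0, 0.5], 0.05],
    [[0, 0, 0], [0, 0, 0.5], 0.05],
    [[0, 0, 0], [0, 0, 0.5], 0.05],
  ],
)

```text
clock: 17.9
tool_pos: [0.558, -0.012, 0.1688]
tool_rot: [0.0, 0.707, 0.707, 0.0]
force: [0.4, -0.6, -0.8]
grip_width: 0.22
grasp_force: 24.6
```

play_rows(
  increments=[
    [[0, 0, 0], [0, 0, 1], 0.05],
    [[0, 0, 0], [0, 0, 1], 0.05],
    [[0, 0, 0], [0, 0, 1], 0.05],
    [[0, 0, 0], [0, 0, 1], 0.05],
    [[0, 0, 0], [0, 0, 1], 0.05],
    [[0, 0, 0], [0, 0, 1], 0.05],
    [[0, 0, 0], [0, 0, 1], 0.05],
    [[0, 0, 0], [0, 0, 1], 0.05],
    [[0, 0, 0], [0, 0, 1], 0.05],
    [[0, 0, 0], [0, 0, 0.5], 0.05],
  ],
)

```text
clock: 19.15
tool_pos: [0.558, -0.012, 0.1593]
tool_rot: [0.0, 0.707, 0.707, 0.0]
force: [-0.5, 0.7, -0.1]
grip_width: 0.219
grasp_force: 24.7
```

play_rows(
  increments=[
    [[0, 0, 0], [0, 0, 0.5], 0.05],
    [[0, 0, 0], [0, 0, 0.5], 0.05],
    [[0, 0, 0], [0, 0, 0], 0.05],
    [[0, 0, 0], [0, 0, 0], 0.05],
    [[0, 0, 0], [0, 0, 0], 0.05],
    [[0, 0, 0], [0, 0, 0], 0.05],
    [[0, 0, 0], [0, 0, 0], 0.05],
    [[0, 0, 0], [0, 0, 0], 0.05],
    [[0, 0, 0], [0, 0, 0], 0.05],
    [[0, 0, 0], [0, 0, 0], 0.05],
  ],
)

```text
clock: 20.4
tool_pos: [0.558, -0.012, 0.1583]
tool_rot: [0.0, 0.707, 0.707, 0.0]
force: [0.2, -0.0, 0.3]
grip_width: 0.217
grasp_force: 24.7
```

The force on the tool is about zero at level height, so the small weight now rests its weight on the pan. Releasing and backing off.

play_rows(
  increments=[
    [[0, 0, 0], [0, 0, 0], 0.25],
    [[0, 0, 0], [0, 0, 0], 0.3],
    [[0, 0, 0], [0, 0, 0], 0.38],
    [[0, 0, 0], [0, 0, 0], 0.48],
    [[0, 0, 0], [0, 0, 0], 0.55],
    [[0, 0, 0], [0, 0, -5], 0.55],
    [[0, 0, 0], [0, 0, -15], 0.55],
    [[0, 0, 0], [0, 0, -30], 0.55],
    [[0, 0, 0], [0, 0, -35], 0.55],
    [[0, 0, 0], [-20, 0, -25], 0.55],
  ],
)

```text
clock: 21.65
tool_pos: [0.5586, -0.0304, 0.2712]
tool_rot: [0.001, 0.706, 0.708, 0.001]
force: [0.2, -0.2, 0.3]
grip_width: 0.554
grasp_force: 0.0
```

play_rows(
  increments=[
    [[0, 0, 0], [-35, -5, -10], 0.55],
    [[0, 0, 0], [-40, -10, 0], 0.55],
    [[0, 0, 0], [-30, -10, 0], 0.55],
    [[0, 0, 0], [-10, 0, 0], 0.55],
    [[0, 0, 0], [0, 0, 0], 0.55],
    [[0, 0, 0], [0, 0, 0], 0.55],
    [[0, 0, 0], [0, 0, 0], 0.55],
    [[0, 0, 0], [0, 0, 0], 0.55],
    [[0, 0, 0], [0, 0, 0], 0.55],
    [[0, 0, 0], [0, 0, 0], 0.55],
  ],
)

```text
clock: 22.9
tool_pos: [0.533, -0.147, 0.2783]
tool_rot: [0.0, 0.707, 0.707, -0.0]
force: [0.1, -0.0, -0.5]
grip_width: 0.547
grasp_force: 0.0
```

```bash
python3 - <<'E'
from h import *
snap('scene','scene4.png');snap('side','side4.png')
o=get_obs();print(o['tool_pos'],o['clock'],o['force'])
a=cv2.imread('pics/scene4.png')[130:270,280:460];b=cv2.imread('pics/side4.png')[110:250,190:370]
cv2.imwrite('pics/m4.png',cv2.resize(np.hstack([a,b]),(800,311),interpolation=cv2.INTER_CUBIC))
E
```

```text
[ 0.53298194 -0.14701611  0.2782993 ] 23.0 [0.07107167 0.99960752 0.37501946]
```

View pics/m4.png

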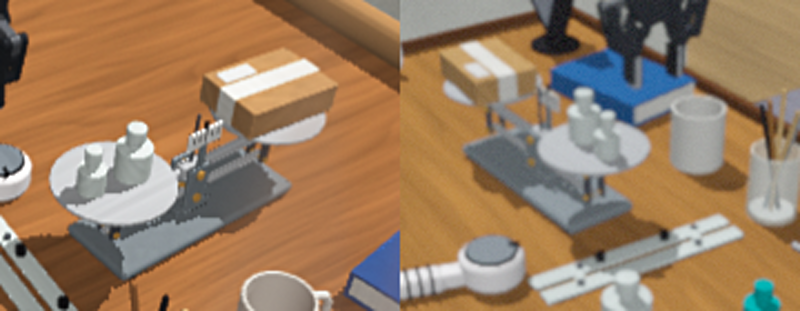

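play_rows(
  increments=[
    [[0, 0, 0], [0, 0, 0], 0.55],
    [[0, 0, 0], [0, 0, 0], 0.55],
    [[0, 0, 0], [0, 0, 0], 0.55],
    [[0, 0, 0], [0, 0, 0], 0.55],
    [[0, 0, 0], [0, 0, 0], 0.55],
    [[0, 0, 0], [0, 0, 0], 0.55],
    [[0, 0, 0], [0, 0, 0], 0.55],
    [[0, 0, 0], [0, 0, 0], 0.55],
    [[0, 0, 0], [0, 0, 0], 0.55],
    [[0, 0, 0], [0, 0, 0], 0.55],
  ],
)

```text
clock: 24.25
tool_pos: [0.533, -0.147, 0.2783]
tool_rot: [0.0, 0.707, 0.707, 0.0]
force: [0.0, -0.6, 0.6]
grip_width: 0.552
grasp_force: 0.0
```

```bash
python3 - <<'E'
from h import *
c=snap('scene','scene5.png')
for z in(.105,.118,.131):print(z,w2px(c,[[.559,.043,z+.069],[.558,.018-.075,z],[.558-.075,.018,z],[.558+.075,.018,z]]).round(1).tolist())
a=cv2.imread('pics/scene5.png');b=cv2.imread('pics/scene3.png');d=cv2.imread('pics/scene4.png')
f=lambda i:cv2.resize(i[150:260,295:395],(400,440),interpolation=cv2.INTER_CUBIC)
print(np.abs(a.astype(int)-d)[150:260,295:430].max())
cv2.imwrite('pics/m5.png',np.hstack([f(b),f(a)]))
E
```

```text
0.105 [[340.1, 191.3], [305.9, 225.1], [313.1, 199.9], [347.6, 231.8]]
0.118 [[340.6, 187.1], [306.2, 221.2], [313.4, 196.1], [348.2, 227.9]]
0.131 [[341.1, 182.9], [306.4, 217.3], [313.7, 192.2], [348.8, 224.0]]
3
```

View pics/m5.png

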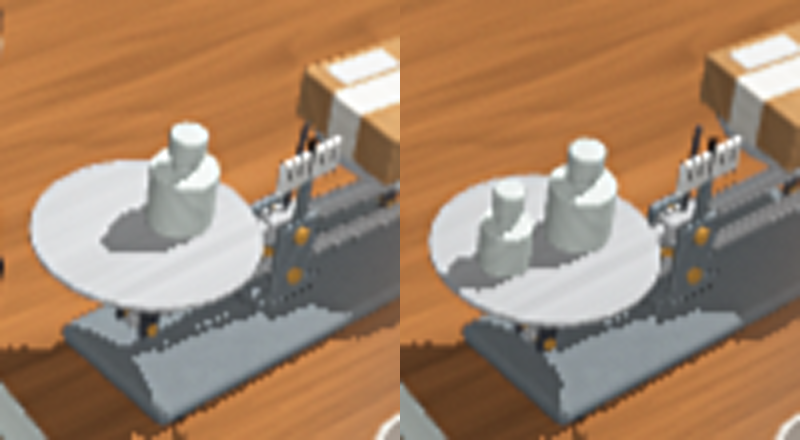

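The pan dropped about 16 crop px (4 image px), which is 13 mm, so the beam is level. It's steady: the last two frames are identical. Both weights stand upright.

```bash
python3 -c "
from rig import *
print(hand_in())"
```

```text
the job is handed in; nothing more can be done
None
```

I stood the 200 g and 100 g weights knob up on the empty pan, opposite the flat 300 g parcel; the beam came to rest level, as near as the camera shows, and I handed the job in at about 24 s.

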